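Find the canister whose lid catch did not hold and take its lid off

TASK

Two lidded canisters stand under the front edge of the bench riser; they look alike, but the catch of only one has held and the other lid just lies loose. Tug the lids gently by their knobs to find the loose one, lift that lid off and set it down flat, knob up, on the worktop in front of the riser before letting go of it. Leave the shut canister shut and both canisters standing where they are (do not lift or drag either of them), and do not disturb the loose vials and carton.

Things in the scene. Friction and masses are not known exactly. Their poses are not given: they have to be found in the camera images.
- riser: Fixed riser: grey board 460 mm wide (its y), 160 mm deep (its x), underside 255 mm above the worktop, legs at its y = +-218 mm, x = +15 and +68 mm. Origin on the worktop under the board's centre, x axis away from the robot; front edge at x = -80 mm. The canisters' axes stand 8 to 16 mm behind that edge: a gripper pointing straight down strikes the board, one leant back 28 to 36 degrees clears.
- can_1: Round aluminium canister, loose, 0.52 to 0.64 kg, outer diameter 84 mm, 85 mm high to the rim, mouth diameter 59 mm; stands towards the riser's left. Origin at the centre of its underside, z up. A catch inside the neck, which cannot be seen, holds the lid of one of the two canisters, either one; the other lid is loose.
- can_2: Second canister, alike in shape, size and looks; right of can_1. A held lid rises about 2.5 mm and then takes the whole canister with it (a pull of 7 to 10 N lifts both); a loose lid comes for its own weight (2 to 3 N) and is clear of the mouth once raised 18 mm.
- lid_1: Lid on can_1: steel disc, diameter 89 mm, with a black upright knob on top (straight cylinder, diameter 26 mm, 32 mm high) and below it a plug 17 mm deep, 54 mm across its foot, on which the lid can stand. Origin at the centre of the foot, z up through the knob: disc z = 17 to 23 mm, knob 23 to 55 mm. Seated, the origin is 68 mm above the canister's, with 2.5 mm sideways play.
- lid_2: Lid on can_2, alike in shape, size and looks to lid_1. Exactly one of the two lids is loose.
- vial_mid: Loose screw-cap vial, diameter 28 mm, 59 mm high, standing between the two canisters. Origin at the centre of its underside. To be left alone.
- vial_end: Loose screw-cap vial, diameter 36 mm, 63 mm high, standing under the riser behind can_2. Origin at the centre of its underside. To be left alone.
- carton_loose: Loose small folding carton 50 x 34 x 80 mm at the right front of the worktop, origin at the centre of its underside. To be left alone. The worktop straight in front of the canisters, 85 to 200 mm before the riser's front edge, is free for the lid.
Not all that is in view belongs to the job. Leave any orange or purple look-alike of the lid_2 alone.

How it is judged:
By the outcome, as a careful person would: the job done as asked, in the order asked, and still so for the second after the job is handed in, with the robot touching nothing.
It also fails if it takes over 61 s, if anything falls off the work surface, if the arm or the gripper's body presses on something with over 40 N, if the wrist force passes 120 N, or if a joint passes its speed limit or range.

ROBOT

A 6-joint arm with a two-finger parallel gripper is mounted at the origin on a cart in front of the work surface, level with it; the furniture and walls round the work are solid. World frame = base frame: x ahead of the robot, y to its left, z up, the work surface at z = 0. Lengths are in m, angles in rad, forces in N, time in s.
With the tool pointing down it reaches from about 0.3 to 0.825 m from the base axis. Payload 5.4 kg.
Tool frame: the origin (TCP) lies midway between the tips of the shut fingers; the grasp point (between the pads) lies 19 mm behind it; z points along the fingers, y is the line along which they close (so a half turn about z gives the same grasp; the last joint's range is limited). The gripper opens to 92 mm and grips with 3 to 60 N. Pads are 20 mm wide; open, the fingers measure 128 mm over their backs; the gripper's body (75 mm by 189 mm) begins 69 mm behind the grasp point.
Start: joints at [-1.385, 0.158, 1.597, -0, 1.386, -0.21], TCP at [0.222, -0.531, 0.215] pointing down, gripper open.
Joint ranges: [-2.91, 2.91], [-0.94, 2.29], [0.18, 2.7], [-1.29, 4.43], [0.17, 2.64], [-3, 3]. Speed limits (rad/s): [2.57, 2.57, 3.14, 3.14, 3.14, 3.14].

INTERFACE

Orientations are given as a unit quaternion [x, y, z, w].
In Python, from bench import arm gives the robot as it stands.
- The arm moves only by the tool drive_tool, never from a script. Its argument "commands" is one flat list of numbers, 4 for each row, row after row: the shift along the tool's x, y, z as a fraction of full scale, then the turn about the tool's z as a fraction of full scale. A call has 1 to 20 rows; each row is the pose to reach, as a shift and turn from the pose commanded when the call began, along the tool's axes at that moment, turning the shorter way round; what a row does not reach only later rows make up. Full scale, the value 1, is 0.12 m for a shift and 360 degrees for a turn. A row lasts 1/12 s, in which the tool goes at most 41.7 mm and 7.16 degrees, less where a joint would pass 70% of its speed; a pose out of reach is approached as far as the arm can. A call with a number of a shift or a turn outside -1 to 1 is refused whole. A call with a gripper value outside its range is refused whole. "gripper" is the closure, from -1 (fully open) to 1 (shut), set as the call begins (left out, the last holds). The fingers move at their own pace and stop on an object; "force" is the grip in N (left out, the last holds). Time passes only in rows, so rows that repeat a pose let the fingers close. It gives the time, the measured TCP pose, the force, the opening and the grip force at its end, in the units of the state.
- arm.sense(): the state, without advancing time (a new reading comes with each control period).
- arm.read_camera(name): name is "side" or "top"; returns the picture (480x640x3 uint8, red, green, blue); there is no depth.
- arm.calibration(name): a dict with "mtx" (3x3 intrinsics, pixels), "R" (3x3) and "t" (3): a world point X has camera coordinates R X + t. Camera axes: x right, y down, z forward; pixel columns grow to the right and rows downward; lengths in m; the calibration is good to about 2 mm. A picture is of the moment at which its call begins. calibration takes no time and is no camera call.
- arm.hand_in(): hands the job in; it is judged then, once.
The state is a dict: "clock": time; "joint_pos": joint angles; "qd": joint speeds; "effort": joint torques, N m; "eef_pos": TCP position; "tool_rot": TCP orientation; "ft_force": force on the tool from outside, world axes, zero at the start; "wrist_torque": the same for the moment, N m; "gripper_width": finger opening in m; "finger_force": force on a finger pad.
Only numpy, scipy, OpenCV 4.12 (cv2) and the standard library are available. Lean on these libraries where they do the work, as an engineer would, in place of code of your own. Each camera call takes 0.05 s, during which the arm holds its last target. There are 200 camera calls.

## Working session

There is one attempt and no reset: what is moved stays moved. The work goes in short steps, Python scripts to look and compute and a tool call to move; the robot and the scene stay as the last step left them, time stands still between calls to the robot, and variables do not carry over. Pictures are saved under pics/ and viewed, at most 10 in all, crops included, and the job is handed in when it is done.

Besides the shell and the picture viewer there is one more tool, called after "Emit:" as name(argument=value, ...) on one line, values as JSON. drive_tool: Moves the arm, as the interface text tells. Its arguments: {"type":"object","properties":{"commands":{"type":"array","items":{"type":"number"}},"gripper":{"type":"number"},"force":{"type":"number"}},"required":["commands"]}

```bash
mkdir -p pics; ls
python3 - <<'E'
from bench import arm
import cv2,numpy as np
for n in("side","top"):
    cv2.imwrite(f"pics/{n}0.png",arm.read_camera(n)[:,:,::-1]); c=arm.calibration(n)
    print(n,np.round(c["mtx"],1).tolist(),np.round(c["R"],4).tolist(),np.round(c["t"],4).tolist(), "cam",np.round(-c["R"].T@c["t"],3))
print(arm.sense())
E
```

```text
pics
side [[517.0, 0.0, 326.2], [0.0, 517.0, 238.0], [0.0, 0.0, 1.0]] [[-0.9519, -0.3065, 0.0022], [-0.1364, 0.4172, -0.8985], [0.2744, -0.8556, -0.4389]] [0.5184, 0.2109, 0.8876] cam [0.279 0.83  0.578]
top [[488.4, 0.0, 326.0], [0.0, 488.4, 238.6], [0.0, 0.0, 1.0]] [[-0.0172, -0.9992, 0.0366], [-0.984, 0.0104, -0.1776], [0.1771, -0.0391, -0.9834]] [-0.1365, 0.5956, 0.8394] cam [ 0.435 -0.11   0.936]
{'clock': 0.1, 'joint_pos': array([-1.38511080e+00,  1.58998090e-01,  1.59807927e+00,  4.13671872e-06,
        1.38616761e+00, -2.10125986e-01]), 'qd': array([-3.91790429e-04,  8.72180938e-05, -1.62507327e-03, -9.94795176e-04,
       -5.84857186e-04,  1.88551867e-03]), 'effort': array([ 6.20441679e-04, -3.86502993e+01, -3.22960246e+01,  7.03532947e-02,
        3.39320221e-02, -3.75192212e-05]), 'eef_pos': array([ 0.22156025, -0.5300083 ,  0.21372412]), 'tool_rot': array([ 9.80480230e-01,  1.96615959e-01,  1.21283040e-05, -8.26069460e-04]), 'ft_force': array([-0.31227868,  0.16641796,  0.60781552]), 'wrist_torque': array([ 0.01523438, -0.0234736 , -0.00581584]), 'finger_force': 0.0, 'gripper_width': 0.09176499674432495}
```

View pics/side0.png

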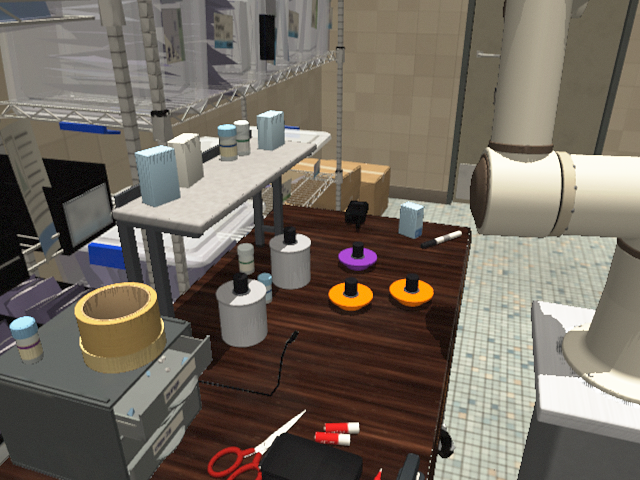

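View pics/top0.png

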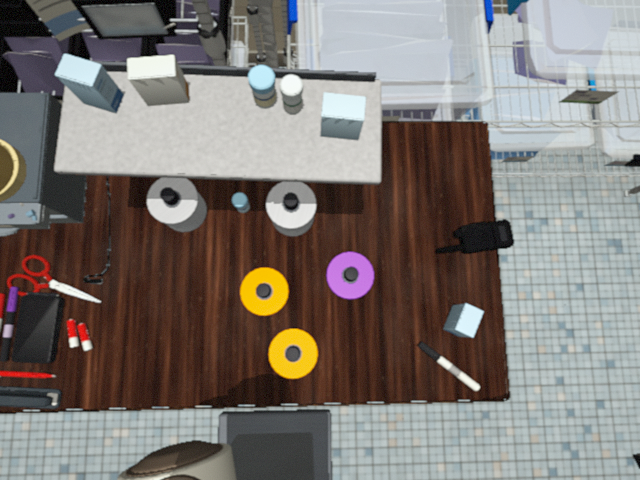

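The side view shows the two grey canisters with black knobs at about (239,285) and (290,237). In the top view they are at (171,197) and (291,202). The orange lids (264,291) and (293,353) and the purple one (350,274) are decoys. Next I'll check the interface docs and measure positions.

View pics/c1.png

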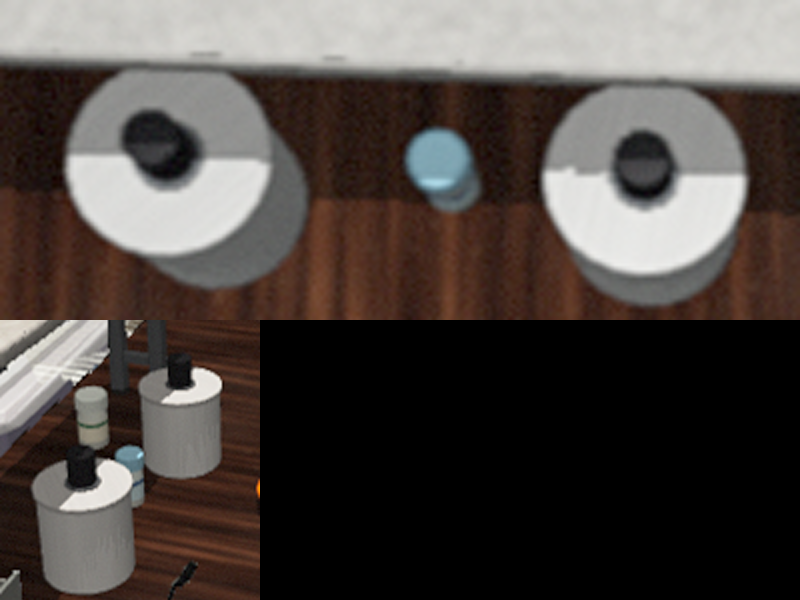

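The crop confirms the choice: two grey discs with black knobs. In the top view the disc centres are at about (171.9,199.9) and (291.2,204.6), and a blue-capped vial stands between them. can_1 is on the left.

```bash
python3 - <<'E'
from h import *
for n,d,k,s in(("1",(171.7,199.8),(167.5,193.3),(240.3,276.5)),("2",(291.0,204.4),(291.2,198),(290,231))):
    print(n,"disc",plane("top",d,.091).round(4),"knobtop",plane("top",k,.123).round(4),"side knobtop",plane("side",s,.123).round(4))
print("vial",plane("top",(239.5,199),.059).round(3))
for uv in((171,303),(): pass
E
python3 - <<'E'
from h import *
for uv in((264,291),(293,353),(350,274)): print("decoy",plane("top",uv,.05).round(3))
print("carton",plane("top",(463,320),.08).round(3), "board ang", np.degrees(np.arctan2(.657-.642,.463)))
E
```

```text
decoy [ 0.5   -0.032  0.05 ]
decoy [ 0.39  -0.083  0.05 ]
decoy [ 0.529 -0.188  0.05 ]
carton [ 0.442 -0.381  0.08 ] board ang 1.855585736365286  File "<stdin>", line 5
    for uv in((171,303),(): pass
                          ^
SyntaxError: invalid syntax
```

Emit:
drive_tool(commands=[0,0,-0.1,0], gripper=-1)

```text
clock: 0.18
eef_pos: [0.2212, -0.5286, 0.2237]
tool_rot: [0.98, 0.197, 0.0, -0.003]
ft_force: [0.3, 1.2, 0.3]
gripper_width: 0.0918
finger_force: 0.0
```

Emit:
drive_tool(commands=[0,0,-0.33,0,0,0,-0.67,0,0,0,-1,0,0,0,-1,0,0,0,-1,0])

```text
clock: 0.6
eef_pos: [0.222, -0.5318, 0.3507]
tool_rot: [0.98, 0.197, -0.0, 0.004]
ft_force: [-0.7, -1.2, -0.5]
gripper_width: 0.0918
finger_force: 0.0
```

Emit:
drive_tool(commands=[0,0,-0.33,0,0,0,-0.67,0,0,0,-1,0,0,0,-1,0,0,0,-1,0])

```text
clock: 1.02
eef_pos: [0.2218, -0.531, 0.4681]
tool_rot: [0.98, 0.197, -0.0, 0.002]
ft_force: [-0.3, 0.2, -0.8]
gripper_width: 0.0916
finger_force: 0.0
```

Run:
```python
from h import *
for n,d,k,s in(("1",(171.7,199.8),(167.5,193.3),(240.3,276.5)),("2",(291.0,204.4),(291.2,198),(290,231))):
    print(n,"disc",plane("top",d,.091).round(4),"knobtop",plane("top",k,.123).round(4),"side knobtop",plane("side",s,.123).round(4))
print("vial",plane("top",(239.5,199),.059).round(3))
s=arm.sense();print(s["joint_pos"].round(3),s["eef_pos"],s["tool_rot"])
```

```text
1 disc [0.6597 0.1279 0.091 ] knobtop [0.6627 0.1264 0.123 ] side knobtop [0.6583 0.1351 0.123 ]
2 disc [ 0.6497 -0.0822  0.091 ] knobtop [ 0.6529 -0.0836  0.123 ] side knobtop [ 0.6441 -0.0645  0.123 ]
vial [0.669 0.013 0.059]
[-1.385  0.136  1.131 -0.     1.872 -0.21 ] [ 0.22176727 -0.53101992  0.46806816] [ 9.80481450e-01  1.96605334e-01 -2.58744883e-05  1.57122960e-03]
```

Emit:
drive_tool(commands=[0,0,-0.33,0,0,0,-0.67,0,0,0,-1,0,0,0,-1,0,0,0,-1,0])

```text
clock: 1.43
eef_pos: [0.2218, -0.5312, 0.587]
tool_rot: [0.98, 0.197, -0.0, 0.001]
ft_force: [0.6, -0.4, -0.3]
gripper_width: 0.0918
finger_force: 0.0
```

Emit:
drive_tool(commands=[0,0,-0.33,0,0,0,-0.67,0,0,0,-1,0,0,0,-1,0,0,0,-1,0])

```text
clock: 1.85
eef_pos: [0.2168, -0.5198, 0.6883]
tool_rot: [0.98, 0.196, 0.001, 0.004]
ft_force: [-0.1, 0.5, 0.2]
gripper_width: 0.0918
finger_force: 0.0
```

Emit:
drive_tool(commands=[0,0,-0.33,0,0,0,-0.67,0,0,0,-1,0,0,0,-1,0,0,0,-1,0])

```text
clock: 2.27
eef_pos: [0.1979, -0.473, 0.731]
tool_rot: [0.98, 0.197, 0.003, 0.017]
ft_force: [-0.2, -0.5, -0.0]
gripper_width: 0.092
finger_force: 0.0
```

Emit:
drive_tool(commands=[0,0.33,0,0,0,0.67,0,0,0,1,0,0,0,1,0,0,0,1,0,0])

```text
clock: 2.68
eef_pos: [0.2272, -0.5443, 0.6782]
tool_rot: [0.98, 0.197, 0.005, 0.025]
ft_force: [0.7, -0.3, 0.2]
gripper_width: 0.0918
finger_force: 0.0
```

Emit:
drive_tool(commands=[0,0,-0.33,0,0,0,-0.67,0,0,0,-1,0,0,0,-1,0,0,0,-1,0])

```text
clock: 3.1
eef_pos: [0.2064, -0.4933, 0.7275]
tool_rot: [0.98, 0.196, 0.007, 0.04]
ft_force: [1.0, 0.1, 0.0]
gripper_width: 0.0921
finger_force: 0.0
```

Run:
```python
from h import *
from scipy.spatial.transform import Rotation as R
s=arm.sense();print(s["joint_pos"].round(3),s["eef_pos"]);print(R.from_quat(s["tool_rot"]).as_matrix().round(3))
```

```text
[-1.412  0.424  0.183  0.028  2.455 -0.214] [ 0.20636031 -0.49326633  0.72746891]
[[ 0.923  0.384  0.03 ]
 [ 0.385 -0.92  -0.075]
 [-0.001  0.081 -0.997]]
```

Emit:
drive_tool(commands=[0,0,-1,0,0,0,-1,0,0,0,-1,0,0,0,-1,0,0,0,-1,0,0,0,-1,0,0,0,-1,0,0,0,-1,0])

```text
clock: 3.77
eef_pos: [0.186, -0.4456, 0.7636]
tool_rot: [0.979, 0.196, 0.01, 0.048]
ft_force: [-0.4, -0.0, 0.5]
gripper_width: 0.0918
finger_force: 0.0
```

Emit:
drive_tool(commands=[0,1,-1,0,0,1,-1,0,0,1,-1,0,0,1,-1,0,0,1,-1,0,0,1,-1,0])

```text
clock: 4.27
eef_pos: [0.1943, -0.4652, 0.7557]
tool_rot: [0.979, 0.196, 0.012, 0.058]
ft_force: [0.4, -0.0, -0.6]
gripper_width: 0.0917
finger_force: 0.0
```

Emit:
drive_tool(commands=[0,1,-1,0,0,1,-1,0,0,1,-1,0,0,1,-1,0,0,1,-1,0,0,1,-1,0])

```text
clock: 4.77
eef_pos: [0.2009, -0.4809, 0.7508]
tool_rot: [0.978, 0.196, 0.014, 0.069]
ft_force: [-0.8, -0.3, 0.6]
gripper_width: 0.0919
finger_force: 0.0
```

```bash
cat > st.py <<'E'
from h import *
from scipy.spatial.transform import Rotation as R
s=arm.sense();print(s["clock"],s["joint_pos"].round(3),s["eef_pos"].round(4));M=R.from_quat(s["tool_rot"]).as_matrix();print(M.round(3).tolist(),"lean",np.degrees(np.arccos(-M[2,2])).round(1),"az",np.degrees(np.arctan2(M[1,2],M[0,2])).round(1))
E
python3 st.py
```

```text
4.7667 [-1.43   0.379  0.184  0.055  2.441 -0.21 ] [ 0.2009 -0.4809  0.7508]
[[0.923, 0.382, 0.054], [0.386, -0.914, -0.13], [0.0, 0.141, -0.99]] lean 8.1 az -67.3
```

The tilt builds up along the radial direction, so I'll move to the azimuth facing the riser and lean there.

Emit:
drive_tool(commands=[0.24,-0.22,-0.02,0,0.48,-0.44,-0.04,0,0.73,-0.67,-0.05,0,0.73,-0.67,-0.05,0])

```text
clock: 5.1
eef_pos: [0.2519, -0.3658, 0.7485]
tool_rot: [0.977, 0.199, 0.015, 0.072]
ft_force: [-0.2, 0.4, 0.9]
gripper_width: 0.092
finger_force: 0.0
```

Emit:
drive_tool(commands=[0.24,-0.22,-0.02,0,0.48,-0.44,-0.04,0,0.73,-0.67,-0.05,0])

```text
clock: 5.35
eef_pos: [0.3006, -0.2639, 0.7398]
tool_rot: [0.978, 0.195, 0.014, 0.069]
ft_force: [-0.3, -0.4, 0.3]
gripper_width: 0.0922
finger_force: 0.0
```

Emit:
drive_tool(commands=[0.24,-0.22,-0.02,0,0.48,-0.44,-0.04,0,0.73,-0.67,-0.05,0])

```text
clock: 5.6
eef_pos: [0.3504, -0.1552, 0.7351]
tool_rot: [0.978, 0.196, 0.014, 0.07]
ft_force: [1.7, -0.9, 0.3]
gripper_width: 0.0918
finger_force: 0.0
```

Emit:
drive_tool(commands=[0.24,-0.22,-0.02,0,0.48,-0.44,-0.04,0,0.73,-0.67,-0.05,0])

```text
clock: 5.85
eef_pos: [0.4003, -0.047, 0.7298]
tool_rot: [0.978, 0.196, 0.014, 0.07]
ft_force: [2.0, -0.5, -0.1]
gripper_width: 0.0918
finger_force: 0.0
```

Emit:
drive_tool(commands=[0.24,-0.22,-0.02,0,0.48,-0.44,-0.04,0,0.73,-0.67,-0.05,0])

```text
clock: 6.1
eef_pos: [0.4501, 0.0612, 0.7243]
tool_rot: [0.978, 0.196, 0.015, 0.07]
ft_force: [0.1, -1.2, 0.2]
gripper_width: 0.0918
finger_force: 0.0
```

Emit:
drive_tool(commands=[0.24,-0.22,-0.02,0,0.48,-0.44,-0.04,0,0.73,-0.67,-0.05,0,0.73,-0.67,-0.05,0])

```text
clock: 6.43
eef_pos: [0.507, 0.1729, 0.7018]
tool_rot: [0.977, 0.201, -0.004, 0.069]
ft_force: [3.0, -0.6, -4.2]
gripper_width: 0.0919
finger_force: 0.0
```

```bash
python3 st.py
```

```text
6.4333 [ 0.187  0.466  0.202 -0.221  2.468  1.178] [0.507  0.1729 0.7018]
[[0.919, 0.393, 0.02], [0.392, -0.91, -0.136], [-0.035, 0.133, -0.991]] lean 7.9 az -81.6
```

Emit:
drive_tool(commands=[1,0.2,-1,0,1,0.2,-1,0,1,0.2,-1,0,1,0.2,-1,0])

```text
clock: 6.77
eef_pos: [0.5163, 0.1677, 0.7132]
tool_rot: [0.978, 0.196, 0.027, 0.069]
ft_force: [0.4, 0.3, 0.2]
gripper_width: 0.0918
finger_force: 0.0
```

Emit:
drive_tool(commands=[1,0.2,-1,0,1,0.2,-1,0,1,0.2,-1,0,1,0.2,-1,0])

```text
clock: 7.1
eef_pos: [0.5323, 0.1699, 0.7067]
tool_rot: [0.977, 0.197, 0.037, 0.069]
ft_force: [0.5, 0.8, 0.2]
gripper_width: 0.0917
finger_force: 0.0
```

Emit:
drive_tool(commands=[1,0.2,-1,0,1,0.2,-1,0,1,0.2,-1,0,1,0.2,-1,0])

```text
clock: 7.43
eef_pos: [0.5447, 0.1717, 0.7037]
tool_rot: [0.977, 0.198, 0.048, 0.069]
ft_force: [-0.8, 0.7, -0.2]
gripper_width: 0.0918
finger_force: 0.0
```

Emit:
drive_tool(commands=[1,0.2,-1,0])

```text
clock: 7.52
eef_pos: [0.5502, 0.1728, 0.7052]
tool_rot: [0.976, 0.199, 0.059, 0.069]
ft_force: [0.8, 0.1, -0.2]
gripper_width: 0.0919
finger_force: 0.0
```

Emit:
drive_tool(commands=[1,0.2,-1,0])

```text
clock: 7.6
eef_pos: [0.5549, 0.1739, 0.7082]
tool_rot: [0.975, 0.2, 0.071, 0.069]
ft_force: [-0.6, -0.7, -0.4]
gripper_width: 0.0921
finger_force: 0.0
```

```bash
python3 st.py
```

```text
7.6 [ 0.17   0.472  0.183 -0.183  2.331  1.201] [0.5549 0.1739 0.7082]
[[0.91, 0.379, 0.165], [0.399, -0.911, -0.106], [0.11, 0.162, -0.981]] lean 11.3 az -32.6
```

Emit:
drive_tool(commands=[1,0.1,-0.7,0])

```text
clock: 7.68
eef_pos: [0.5628, 0.1783, 0.7081]
tool_rot: [0.974, 0.2, 0.082, 0.069]
ft_force: [-0.2, 0.3, 0.3]
gripper_width: 0.0918
finger_force: 0.0
```

Emit:
drive_tool(commands=[1,0.1,-0.7,0])

```text
clock: 7.77
eef_pos: [0.5716, 0.1833, 0.7068]
tool_rot: [0.973, 0.201, 0.093, 0.068]
ft_force: [0.3, 0.2, -0.1]
gripper_width: 0.0919
finger_force: 0.0
```

Emit:
drive_tool(commands=[1,0.1,-0.7,0])

```text
clock: 7.85
eef_pos: [0.5793, 0.1879, 0.7066]
tool_rot: [0.972, 0.201, 0.104, 0.068]
ft_force: [-0.0, 1.5, 0.0]
gripper_width: 0.0918
finger_force: 0.0
```

Emit:
drive_tool(commands=[1,0.1,-0.7,0])

```text
clock: 7.93
eef_pos: [0.5861, 0.1922, 0.7074]
tool_rot: [0.97, 0.202, 0.115, 0.067]
ft_force: [0.0, 1.5, -0.3]
gripper_width: 0.0922
finger_force: 0.0
```

Emit:
drive_tool(commands=[1,0.1,-0.7,0])

```text
clock: 8.02
eef_pos: [0.5922, 0.1963, 0.7091]
tool_rot: [0.969, 0.202, 0.127, 0.067]
ft_force: [-0.6, -0.3, -0.8]
gripper_width: 0.092
finger_force: 0.0
```

Emit:
drive_tool(commands=[1,0.1,-0.7,0])

```text
clock: 8.1
eef_pos: [0.5976, 0.2003, 0.7117]
tool_rot: [0.967, 0.203, 0.138, 0.067]
ft_force: [-0.7, -0.1, 0.0]
gripper_width: 0.0918
finger_force: 0.0
```

Emit:
drive_tool(commands=[1,0.1,-0.7,0])

```text
clock: 8.18
eef_pos: [0.6024, 0.2041, 0.715]
tool_rot: [0.965, 0.203, 0.15, 0.066]
ft_force: [0.5, 0.2, -0.0]
gripper_width: 0.0917
finger_force: 0.0
```

Emit:
drive_tool(commands=[1,0.1,-0.7,0])

```text
clock: 8.27
eef_pos: [0.6066, 0.2078, 0.719]
tool_rot: [0.963, 0.204, 0.162, 0.065]
ft_force: [0.3, -0.0, 0.1]
gripper_width: 0.0922
finger_force: 0.0
```

```bash
python3 st.py
```

```text
8.2667 [ 0.207  0.477  0.184 -0.154  2.147  1.255] [0.6066 0.2078 0.719 ]
[[0.864, 0.372, 0.34], [0.414, -0.908, -0.06], [0.286, 0.192, -0.939]] lean 20.2 az -10.0
```

Emit:
drive_tool(commands=[1,0.1,-0.6,0])

```text
clock: 8.35
eef_pos: [0.6122, 0.2117, 0.7226]
tool_rot: [0.961, 0.204, 0.175, 0.065]
ft_force: [0.3, 0.8, -0.0]
gripper_width: 0.0922
finger_force: 0.0
```

Emit:
drive_tool(commands=[1,0.1,-0.6,0])

```text
clock: 8.43
eef_pos: [0.6179, 0.2156, 0.7257]
tool_rot: [0.959, 0.205, 0.187, 0.064]
ft_force: [0.2, 1.5, 0.0]
gripper_width: 0.0922
finger_force: 0.0
```

Emit:
drive_tool(commands=[1,0.1,-0.6,0])

```text
clock: 8.52
eef_pos: [0.6227, 0.2194, 0.7295]
tool_rot: [0.956, 0.205, 0.199, 0.063]
ft_force: [1.0, -0.8, -0.1]
gripper_width: 0.0918
finger_force: 0.0
```

Emit:
drive_tool(commands=[1,0.1,-0.6,0])

```text
clock: 8.6
eef_pos: [0.6268, 0.223, 0.7343]
tool_rot: [0.953, 0.206, 0.211, 0.063]
ft_force: [-0.0, -0.1, -0.0]
gripper_width: 0.0916
finger_force: 0.0
```

Emit:
drive_tool(commands=[1,0.1,-0.6,0])

```text
clock: 8.68
eef_pos: [0.6301, 0.2264, 0.74]
tool_rot: [0.951, 0.206, 0.224, 0.062]
ft_force: [-0.2, 0.2, -0.3]
gripper_width: 0.092
finger_force: 0.0
```

Emit:
drive_tool(commands=[1,0.1,-0.6,0])

```text
clock: 8.77
eef_pos: [0.6327, 0.2298, 0.7464]
tool_rot: [0.947, 0.206, 0.237, 0.061]
ft_force: [-0.4, -0.4, -0.3]
gripper_width: 0.0921
finger_force: 0.0
```

Emit:
drive_tool(commands=[1,0.1,-0.6,0])

```text
clock: 8.85
eef_pos: [0.6347, 0.233, 0.7533]
tool_rot: [0.944, 0.207, 0.249, 0.06]
ft_force: [-0.2, 0.2, -0.6]
gripper_width: 0.092
finger_force: 0.0
```

Emit:
drive_tool(commands=[1,0.1,-0.6,0])

```text
clock: 8.93
eef_pos: [0.6361, 0.2361, 0.7608]
tool_rot: [0.941, 0.207, 0.262, 0.059]
ft_force: [0.1, -0.5, 0.0]
gripper_width: 0.0921
finger_force: 0.0
```

Emit:
drive_tool(commands=[1,0.1,-0.6,0])

```text
clock: 9.02
eef_pos: [0.6369, 0.2391, 0.7688]
tool_rot: [0.937, 0.207, 0.274, 0.058]
ft_force: [0.1, -1.0, 0.6]
gripper_width: 0.0924
finger_force: 0.0
```

```bash
python3 st.py
```

```text
9.0167 [ 0.241  0.44   0.184 -0.134  1.957  1.29 ] [0.6369 0.2391 0.7688]
[[0.763, 0.357, 0.539], [0.42, -0.907, 0.005], [0.49, 0.223, -0.843]] lean 32.6 az 0.5
```

Run:
```python
from h import *
top=cv2.imread("pics/top0.png");side=cv2.imread("pics/side0.png")
def disc(img,box,z,n,cut):
    x0,y0,x1,y1=box;g=img[y0:y1,x0:x1].astype(int);m=((g.min(2)>95)&(g.max(2)-g.min(2)<25)).astype(np.uint8)
    m=cv2.morphologyEx(m,cv2.MORPH_CLOSE,np.ones((5,5)))
    c=max(cv2.findContours(m,cv2.RETR_EXTERNAL,cv2.CHAIN_APPROX_NONE)[0],key=cv2.contourArea)[:,0]+[x0,y0]
    P=np.array([plane(n,u,z)[:2] for u in c]); return c,P
from scipy.optimize import least_squares
for n,img,box in(("top1",top,(140,179,200,224)),("top2",top,(258,184,325,229)),("side1",side,(210,270,275,312)),("side2",side,(262,225,320,258))):
    nm=n[:-1];c,P=disc(img,box,.091,nm,0)
    y=np.array([.1279,-.0822][int(n[-1])-1]);g=np.array([.661 if y>0 else .652,y])
    r=np.linalg.norm(P-g,axis=1);Q=P[(r>.036)&(r<.053)]
    f=least_squares(lambda p:np.linalg.norm(Q-p,axis=1)-.0447,g,loss="soft_l1",f_scale=.001)
    print(n,len(Q),f.x.round(4),"resid",np.median(abs(f.fun)).round(4))
for n,img,box in(("top",top,(150,182,195,215)),("top",top,(272,188,312,215)),("side",side,(225,268,255,298)),("side",side,(275,222,308,246))):
    x0,y0,x1,y1=box;m=(img[y0:y1,x0:x1].max(2)<70)
    print(n);print("\n".join("".join("#" if v else "." for v in r) for r in m)) if n=="side" else None
```

```text
top1 142 [0.6592 0.1264] resid 0.0016
top2 144 [ 0.6487 -0.0819] resid 0.0011
side1 56 [0.6583 0.133 ] resid 0.0011
side2 41 [ 0.6491 -0.0751] resid 0.0013
top
top
side
##############...............#
##############...............#
###############..............#
###############..............#
#################...........##
####################.......###
######################...#####
##############################
##############################
##############################
##############################
#######################.......
######..###############.......
###.....###############.......
#.......###############.......
........###############.......
.........##############.......
.........##############.......
.........##############.......
.........##############.......
.........##############.......
........################......
........###############.......
........###############.......
........##############........
........############..........
..........###.................
..............................
..............................
..............................
side
#################################
#################################
#################################
#################################
#################################
#################################
#################################
#################################
#####################.###########
#####################..........##
######################...........
#####################....###.....
####.....############........###.
#........###########...........##
.........###########.............
.........###########.............
.........###########.............
.........###########.............
.........############............
........#############............
........#############............
.........#########...............
...........######................
.................................
```

Emit:
drive_tool(commands=[0,0,0,0.017,0,0,0,0.034,0,0,0,0.051,0,0,0,0.068,0,0,0,0.068])

```text
clock: 9.43
eef_pos: [0.6366, 0.2388, 0.7688]
tool_rot: [0.96, 0.002, 0.28, -0.002]
ft_force: [0.5, -0.1, 0.2]
gripper_width: 0.0916
finger_force: 0.0
```

```bash
python3 st.py
```

```text
9.4333 [ 0.241  0.44   0.184 -0.135  1.959  1.72 ] [0.6366 0.2388 0.7688]
[[0.843, 0.006, 0.538], [0.004, -1.0, 0.004], [0.538, -0.002, -0.843]] lean 32.5 az 0.5
```

Run:
```python
from h import *
for y,c,r in((.1268,240.5,284),(-.0825,289.2,238)):
    o,d=ray("side",(c,r));t=(y-o[1])/d[1];print((o+t*d).round(4))
for uv in ((164,299),(0,0)): pass
```

```text
[0.6637 0.1268 0.1021]
[ 0.6538 -0.0825  0.0971]
```

Emit:
drive_tool(commands=[-0.23,0.08,0.2,0,-0.46,0.16,0.39,0,-0.69,0.24,0.59,0,-0.915,0.314,0.782,0], gripper=-0.3)

```text
clock: 9.77
eef_pos: [0.6075, 0.2114, 0.6713]
tool_rot: [0.96, 0.006, 0.281, -0.001]
ft_force: [-0.2, 0.6, 2.4]
gripper_width: 0.0677
finger_force: 0.0
```

Emit:
drive_tool(commands=[-0.23,0.08,0.2,0,-0.46,0.16,0.39,0,-0.69,0.24,0.59,0,-0.915,0.314,0.782,0])

```text
clock: 10.1
eef_pos: [0.5649, 0.173, 0.5313]
tool_rot: [0.96, 0.005, 0.28, -0.001]
ft_force: [0.9, 0.0, 1.0]
gripper_width: 0.06
finger_force: 0.0
```

Emit:
drive_tool(commands=[-0.23,0.08,0.2,0,-0.46,0.16,0.39,0,-0.69,0.24,0.59,0,-0.915,0.314,0.782,0,-0.915,0.314,0.782,0,-0.915,0.314,0.782,0])

```text
clock: 10.6
eef_pos: [0.523, 0.1351, 0.3927]
tool_rot: [0.961, 0.004, 0.278, -0.001]
ft_force: [0.1, -0.5, 2.2]
gripper_width: 0.0593
finger_force: 0.0
```

```bash
cat > go.py <<'E'
import sys
from h import *
from scipy.spatial.transform import Rotation as R
s=arm.sense();M=R.from_quat(s["tool_rot"]).as_matrix()
print(s["clock"],s["eef_pos"].round(4),s["gripper_width"],"fs:",(M.T@(np.array([float(v) for v in sys.argv[1:4]])-s["eef_pos"])/.12).round(3))
E
python3 st.py; python3 go.py .629 .127 .169;python3 go.py .672 .127 .101
```

```text
10.6 [ 0.04  -0.442  1.885 -0.02   1.135  1.605] [0.523  0.1351 0.3927]
[[0.846, 0.009, 0.534], [0.008, -1.0, 0.004], [0.534, 0.001, -0.846]] lean 32.3 az 0.4
10.6 [0.523  0.1351 0.3927] 0.05933890415885671 fs: [-0.249  0.073  2.048]
10.6 [0.523  0.1351 0.3927] 0.05933890415885671 fs: [-0.248  0.076  2.718]
```

Emit:
drive_tool(commands=[-0.08,0.02,0.33,0,-0.16,0.05,0.66,0,-0.25,0.07,1,0,-0.25,0.07,1,0])

```text
clock: 10.93
eef_pos: [0.5634, 0.1272, 0.2733]
tool_rot: [0.961, 0.004, 0.276, -0.001]
ft_force: [-1.4, 0.2, -1.6]
gripper_width: 0.0595
finger_force: 0.0
```

Emit:
drive_tool(commands=[0,0,0.33,0,0,0,0.66,0,0,0,1,0,0,0,1,0,0,0,1,0])

```text
clock: 11.35
eef_pos: [0.6302, 0.1282, 0.178]
tool_rot: [0.96, 0.004, 0.28, -0.001]
ft_force: [0.2, -0.4, 1.2]
gripper_width: 0.0602
finger_force: 0.0
```

```bash
python3 st.py; python3 go.py .672 .127 .101
python3 - <<'E'
from h import *
t=arm.read_camera("top")[150:250,110:230,::-1];s=arm.read_camera("side")[190:320,170:320,::-1]
o=np.zeros((400,800,3),np.uint8);a=cv2.resize(t,(400,333),interpolation=2);b=cv2.resize(s,(400,347),interpolation=2)
o[:333,:400]=a;o[:347,400:]=b;cv2.imwrite("pics/c2.png",o)
E
```

```text
11.35 [ 0.015 -0.018  1.963 -0.007  0.629  1.581] [0.6302 0.1282 0.178 ]
[[0.843, 0.009, 0.538], [0.008, -1.0, 0.004], [0.538, 0.001, -0.843]] lean 32.5 az 0.5
11.35 [0.6302 0.1282 0.178 ] 0.060187616306604616 fs: [-0.051  0.013  0.729]
```

View pics/c2.png

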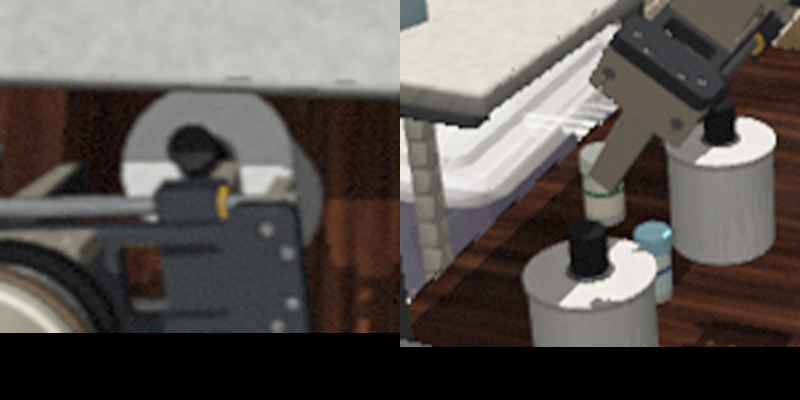

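The crop shows the open fingers straddling the can_1 knob (top view crop: fingers at about (80,175) and (285,185), knob at (195,148)). The riser is clear, so I'll advance.

Emit:
drive_tool(commands=[-0.05,0.01,0.2,0,-0.05,0.01,0.4,0,-0.05,0.01,0.6,0,-0.05,0.01,0.72,0,-0.05,0.01,0.72,0,-0.05,0.01,0.72,0])

```text
clock: 11.95
eef_pos: [0.6709, 0.1271, 0.1046]
tool_rot: [0.959, 0.004, 0.282, -0.001]
ft_force: [0.7, 0.3, 0.4]
gripper_width: 0.06
finger_force: 0.0
```

```bash
python3 go.py .672 .127 .101
python3 - <<'E'
from h import *
t=arm.read_camera("top")[150:250,110:230,::-1];s=arm.read_camera("side")[240:320,190:290,::-1]
o=np.zeros((400,800,3),np.uint8);a=cv2.resize(t,(400,333),interpolation=2);b=cv2.resize(s,(400,320),interpolation=2)
o[:333,:400]=a;o[:320,400:]=b;cv2.imwrite("pics/c3.png",o)
E
```

```text
11.95 [0.6709 0.1271 0.1046] 0.06001822413912079 fs: [-0.008  0.001  0.03 ]
```

View pics/c3.png

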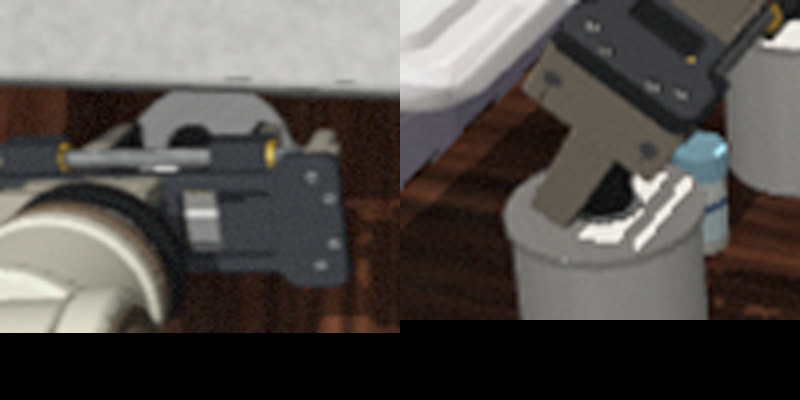

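Emit:
drive_tool(commands=[-0.01,0,0.02,0,-0.01,0,0.02,0,-0.01,0,0.02,0,-0.01,0,0.02,0,-0.01,0,0.02,0], gripper=0.2, force=4)

```text
clock: 12.47
eef_pos: [0.669, 0.1268, 0.0976]
tool_rot: [0.96, 0.004, 0.279, -0.001]
ft_force: [-0.3, -0.1, 0.5]
gripper_width: 0.0367
finger_force: 0.0
```

Emit:
drive_tool(commands=[0,0,0,0,0,0,0,0,0,0,0,0,0,0,0,0], gripper=0.45)

```text
clock: 12.8
eef_pos: [0.669, 0.1269, 0.0974]
tool_rot: [0.96, 0.004, 0.279, -0.001]
ft_force: [0.3, 0.9, -0.1]
gripper_width: 0.0261
finger_force: 4.0
```

Emit:
drive_tool(commands=[0,0,0,0,0,0,0,0,0.005,0,-0.007,0,0.009,0,-0.014,0,0.009,0,-0.014,0,0.009,0,-0.014,0], gripper=0.6, force=18)

```text
clock: 13.3
eef_pos: [0.6686, 0.1266, 0.0988]
tool_rot: [0.96, 0.004, 0.279, -0.001]
ft_force: [-0.8, -0.6, -3.0]
gripper_width: 0.0255
finger_force: 18.0
```

Emit:
drive_tool(commands=[0.003,0,-0.004,0,0.003,0,-0.004,0,0.003,0,-0.004,0])

```text
clock: 13.55
eef_pos: [0.669, 0.1267, 0.0999]
tool_rot: [0.96, 0.004, 0.279, -0.001]
ft_force: [-0.8, -0.2, -2.6]
gripper_width: 0.0255
finger_force: 18.0
```

Emit:
drive_tool(commands=[0.003,0,-0.004,0,0.003,0,-0.004,0,0.003,0,-0.004,0])

```text
clock: 13.8
eef_pos: [0.6691, 0.1267, 0.1006]
tool_rot: [0.96, 0.004, 0.279, -0.001]
ft_force: [0.0, -0.4, -3.2]
gripper_width: 0.0254
finger_force: 18.0
```

Emit:
drive_tool(commands=[0.003,0,-0.004,0,0.003,0,-0.004,0,0.003,0,-0.004,0])

```text
clock: 14.05
eef_pos: [0.6692, 0.1268, 0.1013]
tool_rot: [0.96, 0.004, 0.279, -0.001]
ft_force: [-0.0, -0.5, -3.5]
gripper_width: 0.0255
finger_force: 18.0
```

Emit:
drive_tool(commands=[0.005,0,-0.007,0,0.005,0,-0.007,0,0.005,0,-0.007,0])

```text
clock: 14.3
eef_pos: [0.6693, 0.1268, 0.1023]
tool_rot: [0.96, 0.004, 0.279, -0.001]
ft_force: [-0.3, 0.7, -2.5]
gripper_width: 0.0257
finger_force: 18.0
```

Run:
```python
from h import *
print(arm.sense()["ft_force"],arm.sense()["eef_pos"])
s=arm.read_camera("side");cv2.imwrite("pics/s4.png",s[:,:,::-1]);print(arm.sense()["ft_force"])
```

```text
[-0.34015033  0.69182263 -2.45248008] [0.6692638  0.12676709 0.10232683]
[ 0.37237032  0.45547101 -2.52638745]
```

lid_1 has risen 5 mm with only about 2.6 N, so it is the loose one. I'll lift it clear and bring it forward.

Emit:
drive_tool(commands=[0.03,0,-0.045,0,0.06,0,-0.09,0,0.085,0,-0.134,0,0.085,0,-0.134,0,0.085,0,-0.134,0,0.085,0,-0.134,0], force=22)

```text
clock: 14.85
eef_pos: [0.6691, 0.1267, 0.1213]
tool_rot: [0.96, 0.004, 0.279, -0.001]
ft_force: [0.6, 0.3, -2.7]
gripper_width: 0.0257
finger_force: 22.0
```

```bash
python3 go.py .609 .127 .125;  python3 - <<'E'
from h import *
print(arm.sense()["ft_force"])
s=arm.read_camera("side")[220:360,180:340,::-1];cv2.imwrite("pics/c5.png",cv2.resize(s,(640,560),interpolation=2))
E
```

```text
14.85 [0.6691 0.1267 0.1213] 0.025715013344053583 fs: [-0.406 -0.006 -0.295]
[ 0.63363788  0.33035978 -2.71201585]
```

View pics/c5.png

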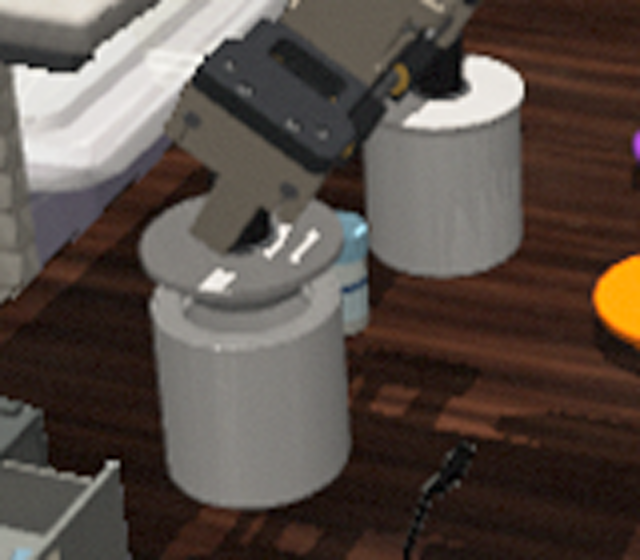

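The crop shows the lid level and lifted above can_1's open mouth (about (240,310)), with the canister still standing. Next I'll move it forward and check where the cable end lies.

Emit:
drive_tool(commands=[0.03,0,-0.05,0,-0.15,0,-0.16,0,-0.4,0,-0.32,0,-0.65,0,-0.48,0,-0.9,0,-0.64,0,-0.98,0,-0.7,0,-0.98,0,-0.7,0,-0.98,0,-0.7,0])

```text
clock: 15.57
eef_pos: [0.5252, 0.1257, 0.1299]
tool_rot: [0.96, 0.004, 0.28, -0.001]
ft_force: [0.6, -0.2, -1.8]
gripper_width: 0.0257
finger_force: 22.0
```

```bash
python3 go.py .522 .127 .035
python3 - <<'E'
from h import *
print(tri((294,335),(95,280)),plane("top",(95,280),0),plane("side",(294,335),0),plane("top",(108,262),0))
E
```

```text
15.5667 [0.5252 0.1257 0.1299] 0.025698176158768803 fs: [-0.448 -0.011  0.652]
(array([0.51749138, 0.24416316, 0.1081861 ]), np.float64(0.0011896080468584524)) [0.52891085 0.29062022 0.        ] [0.57172828 0.10918982 0.        ] [0.56286353 0.2685522  0.        ]
```

Emit:
drive_tool(commands=[-0.05,0.04,0.1,0,-0.15,0.09,0.22,0,-0.26,0.13,0.38,0,-0.36,0.17,0.52,0,-0.42,0.17,0.61,0,-0.45,0.17,0.65,0,-0.45,0.17,0.65,0,-0.45,0.17,0.65,0])

```text
clock: 16.23
eef_pos: [0.5226, 0.1051, 0.035]
tool_rot: [0.96, 0.004, 0.28, -0.001]
ft_force: [0.0, -0.8, -2.7]
gripper_width: 0.0259
finger_force: 22.0
```

```bash
python3 go.py .522 .105 .031;  python3 - <<'E'
from h import *
s=arm.read_camera("side")[200:400,180:440,::-1];t=arm.read_camera("top")[140:360,80:330,::-1]
o=np.zeros((400,800,3),np.uint8);o[:308,:400]=cv2.resize(s,(400,308),interpolation=2);o[:352,400:]=cv2.resize(t,(400,352),interpolation=2);cv2.imwrite("pics/c6.png",o)
E
```

```text
16.2333 [0.5226 0.1051 0.035 ] 0.025861443781514327 fs: [-0.022  0.001  0.025]
```

View pics/c6.png

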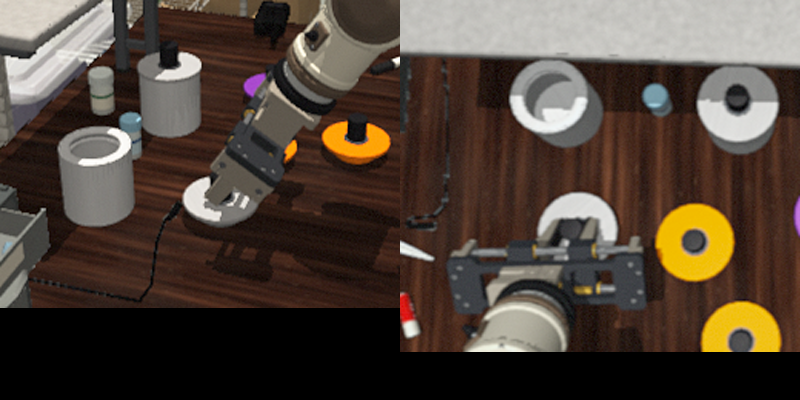

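The lid hovers a few mm above the worktop (side view crop (220,205)), clear of the orange lid and the cable. can_1 is open and standing. I'll lower it in small steps.

Emit:
drive_tool(commands=[-0.009,0,0.014,0,-0.018,0,0.028,0,-0.018,0,0.028,0,-0.018,0,0.028,0])

```text
clock: 16.67
eef_pos: [0.5213, 0.1053, 0.0304]
tool_rot: [0.96, 0.004, 0.279, -0.001]
ft_force: [0.1, -1.0, -2.5]
gripper_width: 0.0253
finger_force: 22.0
```

Emit:
drive_tool(commands=[-0.005,0,0.007,0,-0.005,0,0.007,0,-0.005,0,0.007,0])

```text
clock: 16.92
eef_pos: [0.5214, 0.1052, 0.0293]
tool_rot: [0.96, 0.004, 0.28, -0.001]
ft_force: [0.3, -0.1, -1.8]
gripper_width: 0.0256
finger_force: 22.0
```

Emit:
drive_tool(commands=[-0.005,0,0.007,0,-0.005,0,0.007,0,-0.005,0,0.007,0])

```text
clock: 17.17
eef_pos: [0.5222, 0.1052, 0.0293]
tool_rot: [0.96, 0.004, 0.281, -0.001]
ft_force: [-2.9, 0.1, 6.7]
gripper_width: 0.0256
finger_force: 22.0
```

Emit:
drive_tool(commands=[-0.003,0,0.004,0,-0.003,0,0.004,0,-0.003,0,0.004,0])

```text
clock: 17.42
eef_pos: [0.5226, 0.1052, 0.0293]
tool_rot: [0.96, 0.004, 0.281, -0.001]
ft_force: [-7.7, -1.0, 11.5]
gripper_width: 0.0255
finger_force: 22.0
```

Contact made. I'll relax the load slightly, open the fingers and retreat along the tool axis.

Emit:
drive_tool(commands=[0.006,0,-0.009,0,0.006,0,-0.009,0,0.006,0,-0.009,0])

```text
clock: 17.67
eef_pos: [0.5215, 0.1052, 0.0293]
tool_rot: [0.96, 0.004, 0.28, -0.001]
ft_force: [-4.9, -0.1, 7.1]
gripper_width: 0.0255
finger_force: 22.0
```

Emit:
drive_tool(commands=[0,0,0,0,0,0,0,0,0,0,0,0,0,0,0,0,0,0,0,0,0,0,0,0], gripper=-0.3)

```text
clock: 18.17
eef_pos: [0.5212, 0.1052, 0.0288]
tool_rot: [0.96, 0.004, 0.279, -0.001]
ft_force: [0.3, 0.1, 0.0]
gripper_width: 0.0596
finger_force: 0.0
```

Emit:
drive_tool(commands=[0,0,-0.15,0,0,0,-0.3,0,0,0,-0.5,0,0,0,-0.75,0,0,0,-1,0,0,0,-1,0,0,0,-1,0])

```text
clock: 18.75
eef_pos: [0.4581, 0.1047, 0.133]
tool_rot: [0.959, 0.004, 0.283, -0.001]
ft_force: [1.0, 0.5, -0.0]
gripper_width: 0.0595
finger_force: 0.0
```

```bash
python3 st.py;  python3 - <<'E'
from h import *
s=arm.read_camera("side")[200:400,180:440,::-1];t=arm.read_camera("top")[140:360,80:330,::-1]
o=np.zeros((400,800,3),np.uint8);o[:308,:400]=cv2.resize(s,(400,308),interpolation=2);o[:352,400:]=cv2.resize(t,(400,352),interpolation=2);cv2.imwrite("pics/c7.png",o)
E
```

```text
18.75 [-0.058 -0.518  2.453  0.059  0.636  1.467] [0.4581 0.1047 0.133 ]
[[0.84, 0.008, 0.542], [0.007, -1.0, 0.004], [0.542, 0.001, -0.84]] lean 32.8 az 0.4
```

View pics/c7.png

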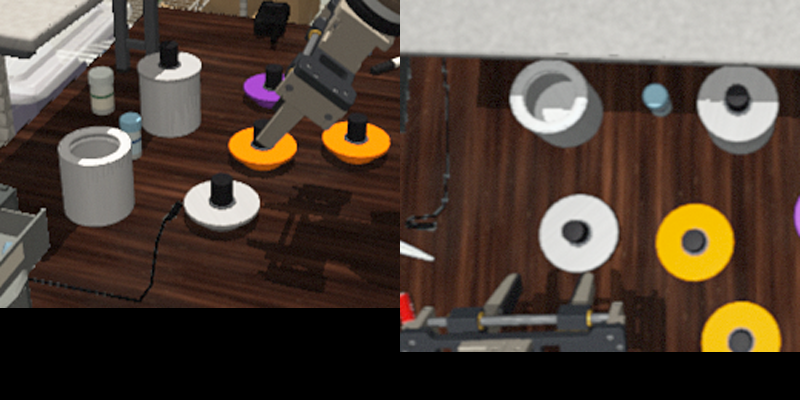

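The lid stands flat, knob up, in front of can_1 (side view crop (222,205), top view crop (578,232)). The gripper is clear and everything else is undisturbed, so I'm handing in.

```bash
python3 -c "
from bench import arm
print(arm.hand_in())"
```

```text
the job is handed in; nothing more can be done
None
```

I handed the job in after about 19 s: lid_1 was the loose one and now stands flat, knob up, on the worktop in front of can_1. It lifted for about 2.6 N, so I left lid_2 shut and never touched it; the last pictures show both canisters, the vials between and behind them, and the look-alike lids where they were.

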